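# Index the reed disc on to its next reed

## Robot

A 6-joint arm with a two-finger parallel gripper is mounted at the origin on a cart in front of the work surface, level with it; the furniture and walls round the work are solid. World frame = base frame: x ahead of the robot, y to its left, z up, the work surface at z = 0. Lengths are in m, angles in rad, forces in N, time in s.
With the tool pointing down it reaches from about 0.225 to 0.875 m from the base axis. Payload 3.4 kg.
Tool frame: the origin (TCP) lies midway between the tips of the shut fingers; the grasp point (between the pads) lies 19 mm behind it; z points along the fingers, y is the direction in which the jaws open and shut (so a half turn about z gives the same grasp; the last joint's range is limited). The gripper opens to 85 mm and grips with 20 to 120 N. Pads are 22 mm wide; open, the fingers measure 114 mm over their backs; the gripper's body (76 mm by 85 mm) begins 54 mm behind the grasp point. The pads swing forward as they close: fully open they stand 13 mm farther back than shut.
Start: joints at [1.012, 0.276, 1.505, -0, 1.361, -0.121], TCP at [0.244, 0.521, 0.204] pointing down, gripper open.
Joint ranges: [-2.89, 2.89], [-0.75, 2.08], [0.22, 2.7], [-1.18, 4.32], [0.11, 2.71], [-2.7, 2.7]. Speed limits (rad/s): [2.57, 2.57, 3.14, 3.14, 3.14, 3.14].

## Interface

Orientations are given as a unit quaternion [w, x, y, z].
In Python, from rig import manip, optics, ticket gives the robot as it stands.
- The arm moves only by the shell command python3 -m pendant 'ROWS' [FORCE]. ROWS is JSON, a list of rows, each an object with "gripper": the finger opening in mm, from 0 to 85.4; "delta_pos": the shift along the tool's x, y, z in mm, a list of three; "spin": the turn about the tool's z in rad. A call has 1 to 20 rows; each row is the pose to reach, as a shift and turn from the pose commanded when the call began, along the tool's axes at that moment; what a row does not reach only later rows make up. A row lasts 1/10 s, in which the tool goes at most 50 mm and 8.59 degrees, less where a joint would pass 70% of its speed; a pose out of reach is approached as far as the arm can. A call with a gripper value outside its range is refused whole. The fingers move at their own pace and stop on an object; FORCE is the grip in N (left out, the last holds). Time passes only in rows, so rows that repeat a pose let the fingers close. It gives the time, the measured TCP pose, the force and the opening at its end, in the units of the state.
- manip.get_state(): the state, without advancing time (a new reading comes with each control period).
- optics.get_image(name): name is "side" or "top" or "wrist"; returns the picture (384x512x3 uint8, blue, green, red); there is no depth.
- optics.camera_model(name): a dict with "fovy" (degrees; the focal length in pixels is half the picture's height over the tangent of half this angle, whatever the lens; pixels are square), "cx", "cy" (the principal point, pixels), "xyz" and "orientation" of the camera in the world. Camera axes: x right, y down, z forward; pixel columns grow to the right and rows downward; lengths in m; the calibration is good to about 2 mm. A picture is of the moment at which its call begins: read the wrist's pose just before it. camera_model takes no time and is no camera call; for the wrist camera it gives the pose at the moment of the call.
- ticket.sign_off(): hands the job in, once; it reports no verdict.
The state is a dict: "clock": time; "qpos": joint angles; "qd": joint speeds; "effort": joint torques, N m; "position": TCP position; "ee_rot": TCP orientation; "contact_force": force on the tool from outside, world axes, zero at the start; "moment": the same for the moment, N m; "width": finger opening in m.
Only numpy, scipy, OpenCV 4.12 (cv2) and the standard library are available. Lean on these libraries where they do the work, as an engineer would, in place of code of your own. Each camera call takes 0.05 s, during which the arm holds its last target.

## Task

Index the small rotary table on by one hole so that the next reed of the round brass disc comes to the file rest: press the spring plunger at the end of the index arm down with a fingertip, turn the arm counter-clockwise (seen from above) to the very next hole of the index plate, and let the plunger spring back up, fully home in that hole. Only press and push with the shut fingertips or the outside of the fingers, gently and without gripping or lifting anything, and leave the tools and parts lying round about where they are.

Things in the scene. Friction and masses are not known exactly. Their poses are not given: they have to be found in the camera images.
- divider: dividing fixture, bolted down (cannot shift or lift): green cast foot 165 mm across with 4 bolt lugs; level steel index plate 210 mm across, 6 mm thick, top 56 mm above the bench, with 12 holes of 11.6 mm, 30 degrees apart. Above the plate turns the table with its one index arm, which reaches 134 mm out. Origin on the bench on the turning axis, z up; at the start the arm points along -y of this body
- table_axis (a point): point on the upright turning axis, at the height of the index plate's top (56 mm); does not move. Round it turns an aluminium faceplate 126 mm across (top 80 mm above the bench) with the round brass reed disc clamped on it. A steel pillar of 11 mm stands still in the middle, up to 108 mm high; its file rest, a dark bar, points 50 mm outwards at 98 mm height
- button_top (a point): centre of the top of the plunger's round black push button, 27 mm across, 118 mm from the turning axis at the end of the index arm; 100 mm above the bench when the plunger is up. It moves with the arm. Pressed straight down: 6 N starts it, 11 N holds it at the end of its 12 mm travel. A finger pressing it also drags the arm along
- index_pin (a point): tip of the plunger's round-nosed 10 mm index pin, 94 mm from the axis; it hangs on the button's stem and stands up through a hole of the plate from below, locking the arm. Pin clear of the plate from 8 mm down. Let go between two holes it rides on the plate's underside (button about 8 mm down, table still easy to turn) and snaps up by itself as the next hole comes over it
- turning_post (a point): point on the centre line of the black upright turning post of the index arm, 120 mm above the bench: round, 16 mm thick, 70 to 135 mm above the bench, its centre 30 mm beside the button's centre, square to the arm, on the side to which the arm shall turn (counter-clockwise). A finger on or above the button can push it sideways; with the pin out of its hole, 2 N turn the table, which stays where it is left
- next_hole (a point): centre of the mouth of the hole to which the pin must go, on the index plate's top, 94 mm from the axis, 30 degrees counter-clockwise (seen from above) of the hole where the pin starts; does not move
- index_table (a joint): angle of the table and its index arm in rad: 0 at the start, in its hole, growing as it turns counter-clockwise seen from above; 0.524 (30 degrees) at the next hole. The pin has about 0.01 rad of play in a hole
- plunger (a joint): how far the plunger is pressed down, in m: 0 fully up (pin home in a hole), 0.012 fully down
- needle_file: bystander: loose needle file, about 120 mm long and 4 mm thick, lying by the fixture; origin under its middle
- pad_block: bystander: loose pale wooden sanding block 72x84x34 mm; origin under its middle
- tweezers: bystander: loose steel tweezers 107x58x8 mm; origin under their middle
- wax_tin: bystander: loose round tin, 67 mm across and 37 mm high; origin under its middle

How it is judged:
By the outcome, as a careful person would: the job done as asked, in the order asked, and still so for the second after the job is handed in, with the robot touching nothing.
It also fails if it takes over 40 s, if anything falls off the work surface, if the arm or the gripper's body presses on something with over 40 N, if the wrist force passes 120 N, or if a joint passes its speed limit or range.

## Working session

There is one attempt and no reset: what is moved stays moved. The work goes in short steps, Python scripts to look and compute and a shell command to move; the robot and the scene stay as the last step left them, time stands still between calls to the robot, and variables do not carry over. Pictures are saved under pics/ and viewed, and the job is handed in when it is done.

```bash
mkdir -p pics; ls; python3 - <<'E'
from rig import manip, optics
import cv2
s=manip.get_state()
for k in ('clock','position','ee_rot','contact_force','width'): print(k,s[k])
for n in ('side','top','wrist'):
    print(n,optics.camera_model(n)); cv2.imwrite(f'pics/{n}0.png',optics.get_image(n))
E
```

```text
pics
clock 0.0
position [0.24346722 0.52025142 0.20335305]
ee_rot [-2.96721146e-04  2.17163943e-01  9.76134717e-01 -8.65126397e-04]
contact_force [-0.33273527  0.76482768 -0.09570852]
width 0.08534015806148132
side {'fovy': 47.8904621461991, 'cx': 252.31450027470402, 'cy': 195.65650617451195, 'xyz': array([ 0.113814  , -0.95131403,  0.66523393]), 'orientation': array([-0.48630035,  0.84810715, -0.18438178,  0.10114144])}
top {'fovy': 51.78712631349841, 'cx': 258.96984536781093, 'cy': 187.5964681534543, 'xyz': array([ 0.25361857, -0.05502069,  1.10286071]), 'orientation': array([ 0.08013143, -0.68139061,  0.72218141, -0.08797609])}
wrist {'fovy': 66.69609219816807, 'cx': 251.23510669501377, 'cy': 192.0086251727421, 'xyz': array([0.17869695, 0.55011852, 0.37426325]), 'orientation': array([0.12141615, 0.83523635, 0.53091943, 0.07591384])}
```

View pics/top0.png

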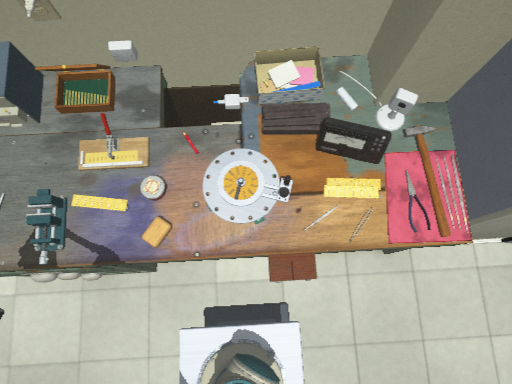

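View pics/side0.png

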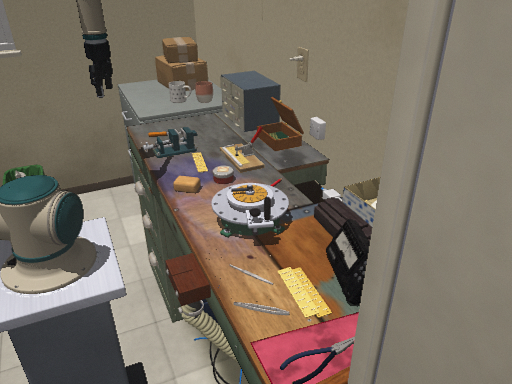

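View pics/wrist0.png

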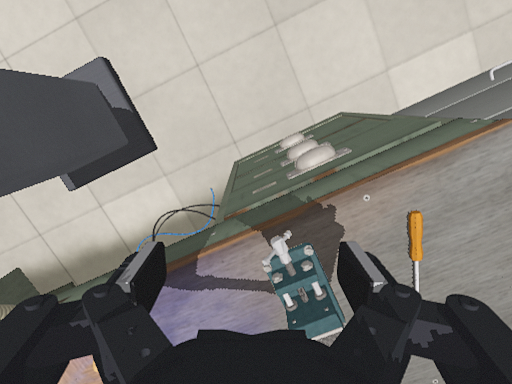

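```bash
cat > h.py <<'E'
import numpy as np, cv2
from scipy.spatial.transform import Rotation as R
from rig import optics, manip
def cam(n):
    m=optics.camera_model(n); q=m['orientation']
    return m, R.from_quat([q[1],q[2],q[3],q[0]]).as_matrix(), 192/np.tan(np.radians(m['fovy']/2))
def unproj(n,u,v,z,c=None):
    m,M,f=c or cam(n)
    d=M@np.array([(u-m['cx'])/f,(v-m['cy'])/f,1]); p=np.array(m['xyz'])
    return p+d*(z-p[2])/d[2]
def proj(n,P,c=None):
    m,M,f=c or cam(n)
    p=M.T@(np.array(P)-m['xyz']); return f*p[0]/p[2]+m['cx'],f*p[1]/p[2]+m['cy']
def crop(src,dst,x0,y0,w,h,k):
    i=cv2.imread(src)[y0:y0+h,x0:x0+w]; cv2.imwrite(dst,cv2.resize(i,None,fx=k,fy=k,interpolation=cv2.INTER_CUBIC))
E
python3 -c "
from h import *
crop('pics/top0.png','pics/top0c.png',190,135,120,95,6)
crop('pics/side0.png','pics/side0c.png',195,170,110,80,7)
"
```

```text
(no output)
```

View pics/top0c.png

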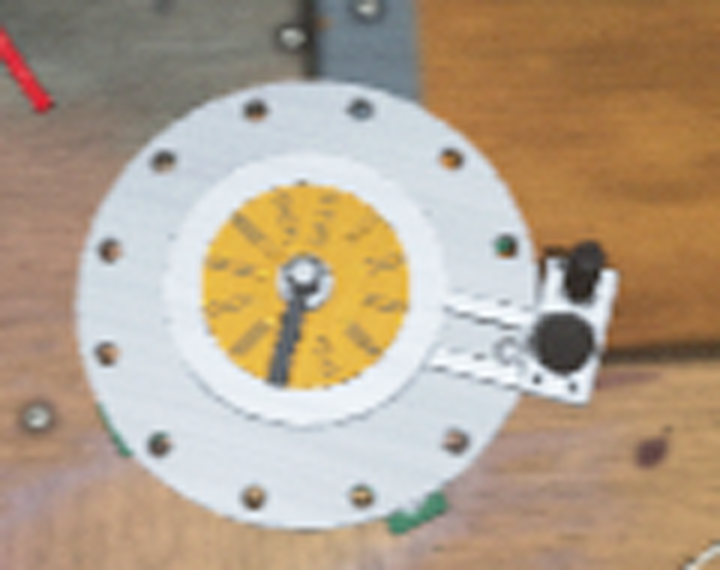

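View pics/side0c.png

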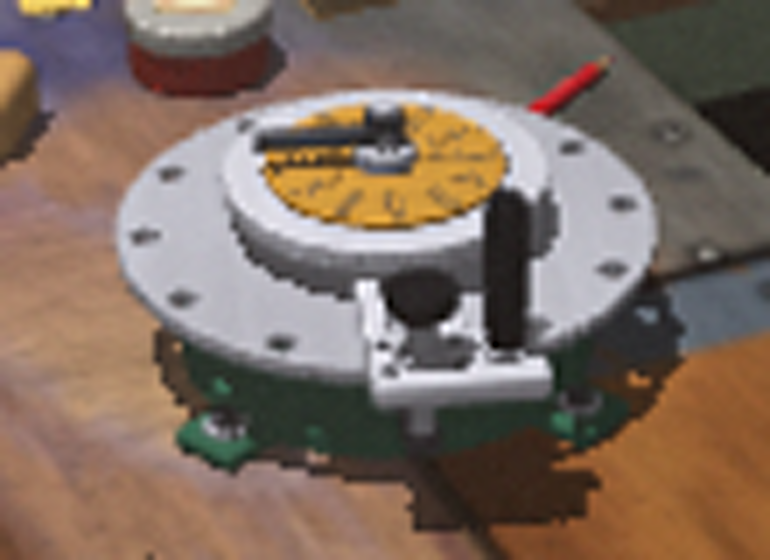

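```bash
cat > m.py <<'E'
from h import *
from scipy.optimize import least_squares
c=cam('top')
def P(u,v,z): return unproj('top',(u+.5)/6-.5+190,(v+.5)/6-.5+135,z,c)
H=np.array([P(u,v,.055)[:2] for u,v in [(255,109),(360,109),(452,158),(505,245),(456,441),(361,495),(254,496),(159,444),(106,352),(109,250),(163,159)]])
k=np.array([3,2,1,0,-2,-3,-4,-5,-6,-7,-8])  # index ccw from next hole
f=lambda p:(np.c_[p[0]+p[2]*np.cos(p[3]+k*np.pi/6),p[1]+p[2]*np.sin(p[3]+k*np.pi/6)]-H).ravel()
r=least_squares(f,[*H.mean(0),.094,-1.2]); print(r.x,'res',np.abs(r.fun).max(),'phi deg',np.degrees(r.x[3]))
b=P(563,342,.1);t=P(588,252,.135);print('button',b,'post',t)
a=r.x[:2];d=b[:2]-a;print('btn r',np.hypot(*d),np.degrees(np.arctan2(d[1],d[0])),'post-btn',np.hypot(*(t-b)[:2]), 'dot',(t-b)[:2]@d/np.hypot(*d))
phi=r.x[3]-np.pi/6
u=np.array([np.cos(phi),np.sin(phi)]);w=np.array([-u[1],u[0]])
print('phi0',np.degrees(phi),'btn model',a+.118*u,'post model',a+.118*u+.03*w)
u2=np.array([np.cos(r.x[3]),np.sin(r.x[3])]);w2=np.array([-u2[1],u2[0]]);print('end btn',a+.118*u2,'end post',a+.118*u2+.03*w2)
for n,Q in (('axis',[*a,.108]),('b',[*(a+.118*u),.1]),('post',[*(a+.118*u+.03*w),.135])):
    q=proj('side',Q); print(n,'side crop px',[(q[0]+.5-195)*7-.5,(q[1]+.5-170)*7-.5])
E
python3 m.py
```

```text
[ 0.51973411 -0.02531351  0.09401575 -1.35708319] res 0.0006007081901026057 phi deg -77.75513938600656
button [ 0.48248218 -0.13638457  0.1       ] post [ 0.51284371 -0.14695563  0.135     ]
btn r 0.11715155602928039 -108.54084482632877 post-btn 0.03214918005983085 dot 0.000368012727284795
phi0 -107.75513938600655 btn model [ 0.48375004 -0.13769299] post model [ 0.51232109 -0.14684148]
end btn [ 0.54476073 -0.14062903] end post [ 0.57407823 -0.13426633]
axis side crop px [np.float64(387.542803677861), np.float64(99.57661317042627)]
b side crop px [np.float64(424.5623564646362), np.float64(281.50497137216007)]
post side crop px [np.float64(510.63053754647063), np.float64(189.68330036541298)]
```

```bash
cat >> h.py <<'E'
A=np.array([.51973,-.02531]); PH0=np.radians(-107.755)
def pt(th,t,r=.118):
    "point at table angle th, t m toward post"
    a=PH0+th; return A+r*np.array([np.cos(a),np.sin(a)])+t*np.array([-np.sin(a),np.cos(a)])
def st():
    s=manip.get_state(); q=s['ee_rot']; M=R.from_quat([q[1],q[2],q[3],q[0]]).as_matrix()
    return s,np.array(s['position']),M
def delta(xyz,tang=None):
    s,p,M=st(); d=M.T@(np.array(xyz)-p)*1000
    cur=np.degrees(np.arctan2(M[1,0],M[0,0])); 
    sp=None if tang is None else -np.radians((tang-cur+180)%360-180)
    return np.round(d,1),sp
def rel():
    s,p,M=st(); d=p[:2]-A; a=np.arctan2(d[1],d[0])
    print('t',s['clock'],'pos',np.round(p,4),'r',np.hypot(*d),'ang',np.degrees(a-PH0),'F',np.round(s['contact_force'],2),'w',s['width'],'xang',np.degrees(np.arctan2(M[1,0],M[0,0])), 'tilt',np.round(M[:,2],3))
E
python3 -c "
from h import *
rel();print(pt(0,.006),delta([*pt(0,.006),.16],162.2))"
```

```text
t 0.15 pos [0.2436 0.5204 0.2035] r 0.6115962369620037 ang 224.59690555126087 F [-0.45 -0.38  0.4 ] w 0.0853729813771096 xang 154.91665772422195 tilt [-0.001 -0.001 -1.   ]
[ 0.48946042 -0.13951925] (array([-502.5, -493.4,   44.2]), np.float64(-0.12711830326202364))
```

```bash
python3 -m pendant '[{"gripper":0,"delta_pos":[-30,-30,0],"spin":0},{"gripper":0,"delta_pos":[-60,-59,0],"spin":-0.02},{"gripper":0,"delta_pos":[-90,-88,0],"spin":-0.04},{"gripper":0,"delta_pos":[-120,-118,0],"spin":-0.06},{"gripper":0,"delta_pos":[-150,-147,0],"spin":-0.08},{"gripper":0,"delta_pos":[-180,-177,0],"spin":-0.1},{"gripper":0,"delta_pos":[-210,-206,0],"spin":-0.127},{"gripper":0,"delta_pos":[-240,-236,0],"spin":-0.127},{"gripper":0,"delta_pos":[-270,-265,0],"spin":-0.127},{"gripper":0,"delta_pos":[-300,-294,0],"spin":-0.127},{"gripper":0,"delta_pos":[-330,-324,0],"spin":-0.127},{"gripper":0,"delta_pos":[-360,-353,0],"spin":-0.127},{"gripper":0,"delta_pos":[-390,-383,0],"spin":-0.127},{"gripper":0,"delta_pos":[-420,-412,0],"spin":-0.127},{"gripper":0,"delta_pos":[-450,-442,0],"spin":-0.127},{"gripper":0,"delta_pos":[-480,-471,0],"spin":-0.127},{"gripper":0,"delta_pos":[-502,-493,0],"spin":-0.127},{"gripper":0,"delta_pos":[-502,-493,0],"spin":-0.127},{"gripper":0,"delta_pos":[-502,-493,20],"spin":-0.127},{"gripper":0,"delta_pos":[-502,-493,20],"spin":-0.127}]' 20
python3 - <<'E'
from h import *
rel()
for n in ('side','wrist'):
    c=cam(n); i=optics.get_image(n); cv2.imwrite(f'pics/{n}1.png',i)
crop('pics/side1.png','pics/side1c.png',195,130,110,120,5)
print(delta([*pt(0,.006),.115],162.2))
E
```

```text
clock: 2.15
position: [0.4873, -0.1374, 0.1819]
ee_rot: [-0.003, 0.155, 0.988, 0.001]
contact_force: [-0.3, 0.6, -0.4]
width: 0.0001
t 2.15 pos [ 0.4873 -0.1374  0.1819] r 0.11666818054223754 ang 1.5947030263662498 F [-0.3   0.6  -0.44] w 5.513324473991676e-05 xang 162.1724813228452 tilt [-0.005  0.003 -1.   ]
(array([-1.3, -1.6, 69. ]), np.float64(0.00039255781941740055))
```

View pics/side1c.png

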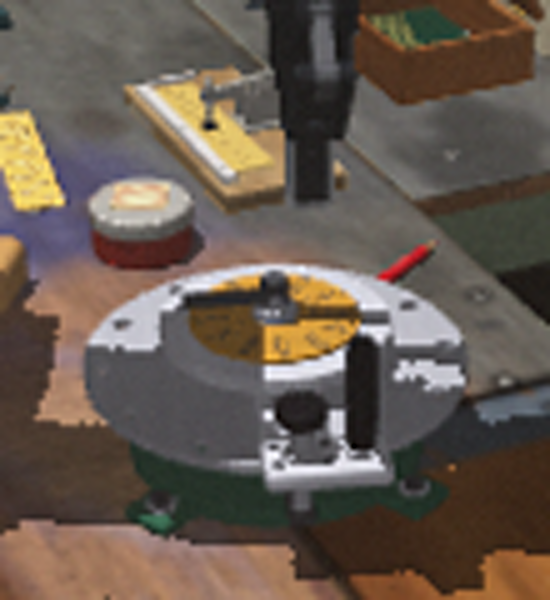

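View pics/wrist1.png

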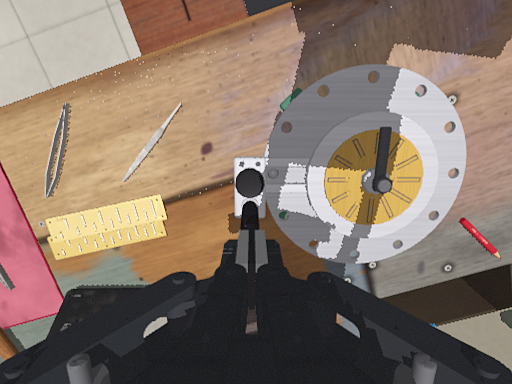

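```bash
python3 - <<'E'
from h import *
s,p,M=st(); q=proj('side',p);print([(q[0]+.5-195)*5-.5,(q[1]+.5-130)*5-.5])
print('tcp in wrist',proj('wrist',p),'btn',proj('wrist',[*pt(0,0),.1]),unproj('wrist',249,184,.1),pt(0,0))
print('axis',proj('wrist',[*A,.108]))
E
```

```text
[np.float64(312.10033648336787), np.float64(247.43463180415102)]
tcp in wrist (np.float64(252.841664913343), np.float64(223.82931674418475)) btn (np.float64(250.6619484693725), np.float64(182.89090309752206)) [ 0.48427158 -0.1394363   0.1       ] [ 0.48374621 -0.13768956]
axis (np.float64(385.3495550313138), np.float64(185.02989201546157))
```

```bash
python3 - <<'E'
from h import *
rel()
i=optics.get_image('side'); cv2.imwrite(f'pics/side2.png',i)
crop('pics/side2.png','pics/side2c.png',225,135,70,70,8)
rel()
s,p,M=st(); q=proj('side',p);print([(q[0]+.5-225)*8-.5,(q[1]+.5-135)*8-.5])
E
```

```text
t 2.25 pos [ 0.4888 -0.1377  0.184 ] r 0.11657577415133973 ang 2.3650670015530553 F [ 0.23  0.25 -0.7 ] w -4.086873788824766e-05 xang 162.22249190626746 tilt [-0.001  0.001 -1.   ]
t 2.3 pos [ 0.4893 -0.1379  0.1846] r 0.11664066349266221 ang 2.6572315005027893 F [0.07 0.25 0.62] w -0.00021171271664178413 xang 162.23242702169318 tilt [ 0.  0. -1.]
[np.float64(261.68909767227933), np.float64(354.3113380094667)]
```

View pics/side2c.png

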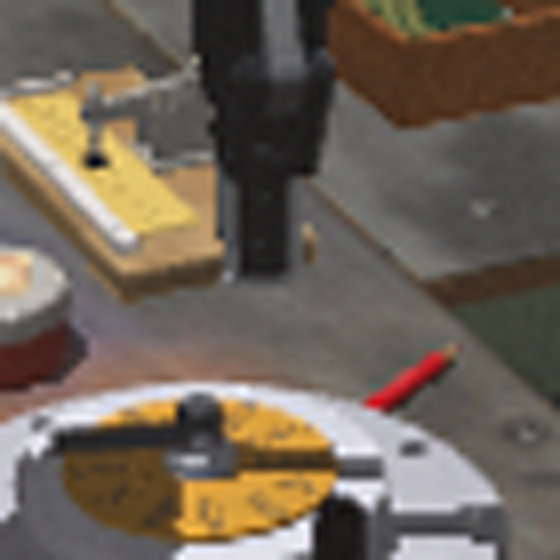

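```bash
python3 - <<'E'
from h import *
rel()
i=optics.get_image('top'); cv2.imwrite(f'pics/top2.png',i)
crop('pics/top2.png','pics/top2c.png',230,130,90,75,8)
i=optics.get_image('wrist'); cv2.imwrite(f'pics/wrist2.png',i)
crop('pics/wrist2.png','pics/wrist2c.png',200,150,110,110,5)
s,p,M=st()
for n,x,y,k in (('top',230,130,8),('wrist',200,150,5)):
  for dz in (0,.025,.05):
    q=proj(n,p+[0,0,dz]);print(n,dz,[(q[0]+.5-x)*k-.5,(q[1]+.5-y)*k-.5])
E
```

```text
t 2.3 pos [ 0.4893 -0.1379  0.1846] r 0.11664066349266221 ang 2.6572315005027893 F [0.07 0.25 0.62] w -0.00021171271664178413 xang 162.23242702169318 tilt [ 0.  0. -1.]
top 0 [np.float64(453.0467868662754), np.float64(407.8430514688216)]
top 0.025 [np.float64(459.1236301140366), np.float64(386.14781422778105)]
top 0.05 [np.float64(465.5283785853394), np.float64(363.281906405442)]
wrist 0 [np.float64(266.41918553914445), np.float64(371.27400645908534)]
wrist 0.025 [np.float64(267.55424814049377), np.float64(460.00936141161355)]
wrist 0.05 [np.float64(269.0889202224181), np.float64(579.9848339216034)]
```

View pics/top2c.png

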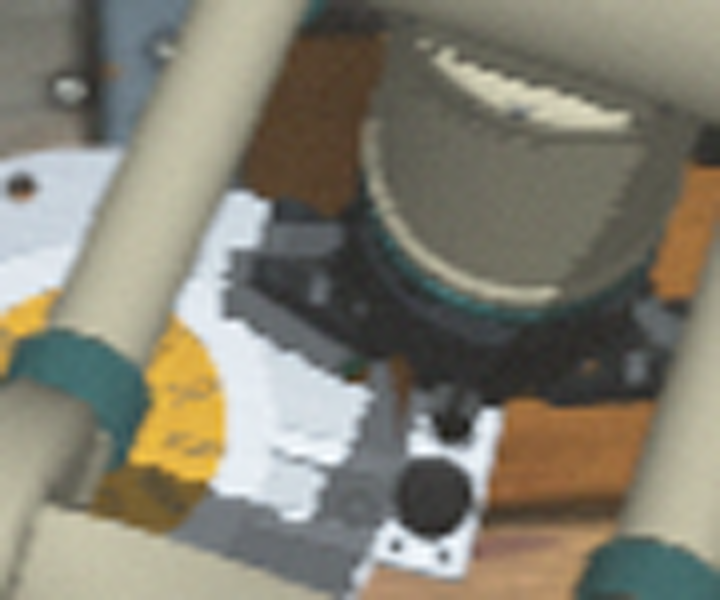

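View pics/wrist2c.png

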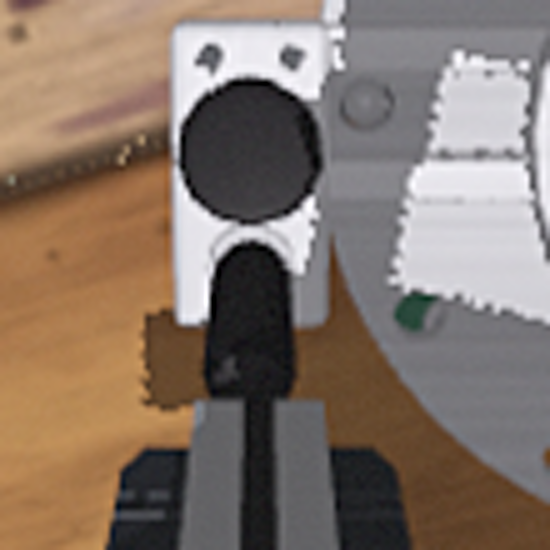

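```bash
python3 - <<'E'
from h import *
s,p,M=st()
print('post top/base wrist crop')
for z in (.07,.135):
  q=proj('wrist',[*pt(0,.03),z]);print(z,(q[0]-200)*5,(q[1]-150)*5)
for dz in (0,-.01,-.02,-.025,-.03,-.05,-.073,-.1):
  r=[]
  for n,x,y,k in (('side',225,135,8),('wrist',200,150,5)):
    for dx in (-.011,.011):
      for dy in (-.0145,.0145):
        q=proj(n,p+M@[dx,dy,dz]);r+=[(round((q[0]+.5-x)*k),round((q[1]+.5-y)*k))]
  print(dz,r[:4],'|',r[4:])
E
```

```text
post top/base wrist crop
0.07 254.62460735374833 260.4272643141266
0.135 254.04787670617083 386.65001444285934
0 [(308, 374), (295, 328), (232, 379), (221, 333)] | [(154, 451), (380, 451), (150, 290), (384, 289)]
-0.01 [(308, 344), (295, 298), (232, 349), (221, 303)] | [(148, 488), (386, 487), (144, 318), (391, 318)]
-0.02 [(308, 313), (295, 268), (232, 318), (220, 273)] | [(142, 528), (394, 528), (137, 350), (399, 350)]
-0.025 [(308, 298), (295, 253), (232, 302), (220, 257)] | [(138, 550), (398, 550), (133, 367), (403, 367)]
-0.03 [(308, 282), (295, 238), (232, 287), (220, 242)] | [(135, 573), (402, 573), (129, 386), (407, 385)]
-0.05 [(308, 219), (295, 176), (231, 224), (219, 180)] | [(117, 682), (421, 682), (111, 473), (429, 473)]
-0.073 [(309, 145), (295, 103), (230, 149), (219, 107)] | [(91, 852), (452, 852), (81, 610), (462, 610)]
-0.1 [(309, 56), (295, 15), (230, 60), (218, 19)] | [(43, 1155), (506, 1155), (27, 863), (524, 862)]
```

```bash
python3 - <<'E'
from h import *
crop('pics/side2.png','pics/side2d.png',215,85,90,110,6)
s,p,M=st()
for dz in (0,-.019,-.025,-.05,-.073,-.1,-.15):
  q=proj('side',p+M@[0,0,dz]); print(dz,(q[0]+.5-215)*6,(q[1]+.5-85)*6)
E
```

```text
0 257.9327290308073 565.0607828435268
-0.019 257.778864876489 521.8507615259191
-0.025 257.72966243541634 508.033127801806
-0.05 257.52140002898636 449.5463212977209
-0.073 257.3250362056921 394.4010210283021
-0.1 257.08846917446635 327.9653621991037
-0.15 256.63218887424944 199.82712502105917
```

View pics/side2d.png

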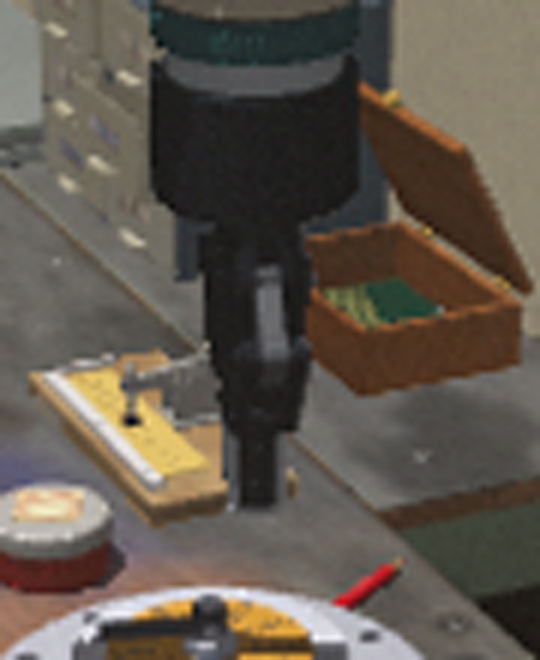

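View pics/wrist2.png

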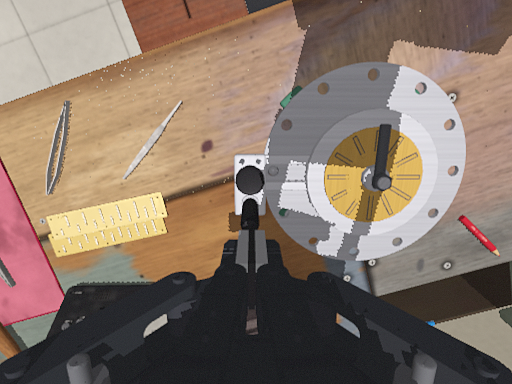

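```bash
python3 - <<'E'
from h import *
rel();print(delta([*pt(0,.003),.118],162.2))
E
```

```text
t 2.4 pos [ 0.4898 -0.1381  0.1851] r 0.11671566653138812 ang 2.9031660779404693 F [ 0.16 -0.43 -0.13] w 0.00017190183957027384 xang 162.2372161322682 tilt [ 0.001 -0.    -1.   ]
(array([ 3. , -1.4, 67. ]), np.float64(0.0006495440429380255))
```

```bash
python3 -m pendant '[{"gripper":0,"delta_pos":[3,-1,20],"spin":0},{"gripper":0,"delta_pos":[3,-1,40],"spin":0},{"gripper":0,"delta_pos":[3,-1,55],"spin":0},{"gripper":0,"delta_pos":[3,-1,65],"spin":0},{"gripper":0,"delta_pos":[3,-1,65],"spin":0}]'
python3 - <<'E'
from h import *
rel()
i=optics.get_image('side'); cv2.imwrite('pics/side3.png',i)
crop('pics/side3.png','pics/side3c.png',210,130,90,110,6)
i=optics.get_image('wrist'); cv2.imwrite('pics/wrist3.png',i)
crop('pics/wrist3.png','pics/wrist3c.png',200,150,110,110,5)
E
```

```text
clock: 2.9
position: [0.4857, -0.138, 0.1185]
ee_rot: [-0.001, 0.155, 0.988, 0.0]
contact_force: [-0.1, -0.3, -0.3]
width: -0.0001
t 2.9 pos [ 0.4857 -0.138   0.1185] r 0.11776413047144381 ang 0.9378190723631475 F [-0.1  -0.28 -0.29] w -0.00010612958553852156 xang 162.21613208358534 tilt [-0.002  0.001 -1.   ]
```

View pics/side3c.png

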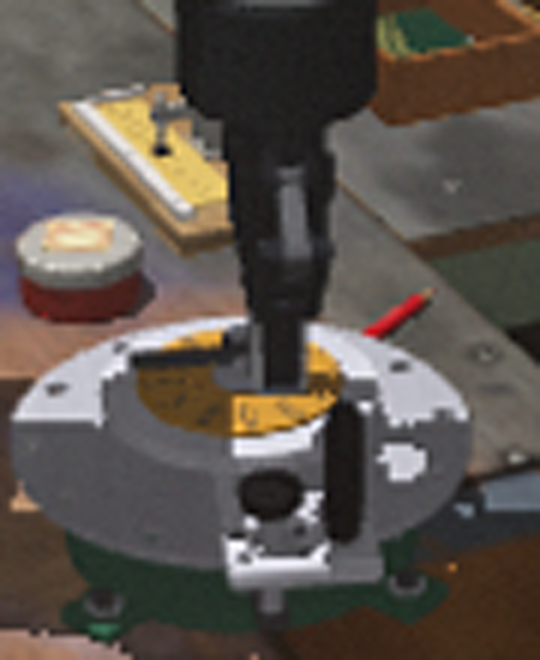

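View pics/wrist3c.png

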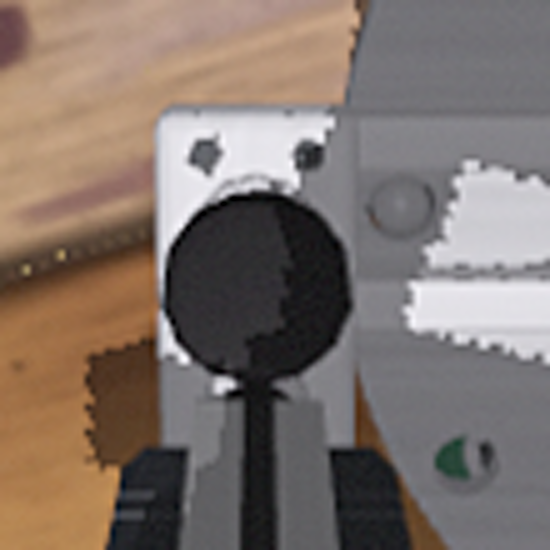

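```bash
python3 -m pendant '[{"gripper":0,"delta_pos":[0,0,6],"spin":0},{"gripper":0,"delta_pos":[0,0,12],"spin":0},{"gripper":0,"delta_pos":[0,0,17],"spin":0},{"gripper":0,"delta_pos":[0,0,20],"spin":0},{"gripper":0,"delta_pos":[0,0,22],"spin":0},{"gripper":0,"delta_pos":[0,0,22],"spin":0}]'
python3 -c "
from h import *
rel()"
```

```text
clock: 3.6
position: [0.4861, -0.1385, 0.0969]
ee_rot: [-0.0, 0.155, 0.988, 0.0]
contact_force: [-0.4, -0.1, 0.2]
width: 0.0002
t 3.6 pos [ 0.4861 -0.1385  0.0969] r 0.11807135359828125 ang 1.2218021907091894 F [-0.43 -0.09  0.25] w 0.00015404287477683562 xang 162.18917119672741 tilt [-0.  0. -1.]
```

```bash
python3 -m pendant '[{"gripper":0,"delta_pos":[0,0,5],"spin":0},{"gripper":0,"delta_pos":[0,0,10],"spin":0},{"gripper":0,"delta_pos":[0,0,14],"spin":0},{"gripper":0,"delta_pos":[0,0,16],"spin":0},{"gripper":0,"delta_pos":[0,0,16],"spin":0}]'
python3 - <<'E'
from h import *
rel()
i=optics.get_image('side'); cv2.imwrite('pics/side4.png',i)
crop('pics/side4.png','pics/side4c.png',210,130,90,110,6)
E
```

```text
clock: 4.1
position: [0.486, -0.1384, 0.0808]
ee_rot: [-0.0, 0.155, 0.988, 0.0]
contact_force: [-0.1, -0.0, -0.9]
width: 0.0001
t 4.1 pos [ 0.486  -0.1384  0.0808] r 0.1180390404097576 ang 1.1536489726541947 F [-0.09 -0.04 -0.86] w 9.999710475149516e-05 xang 162.19320798508198 tilt [-0.001  0.    -1.   ]
```

View pics/side4c.png

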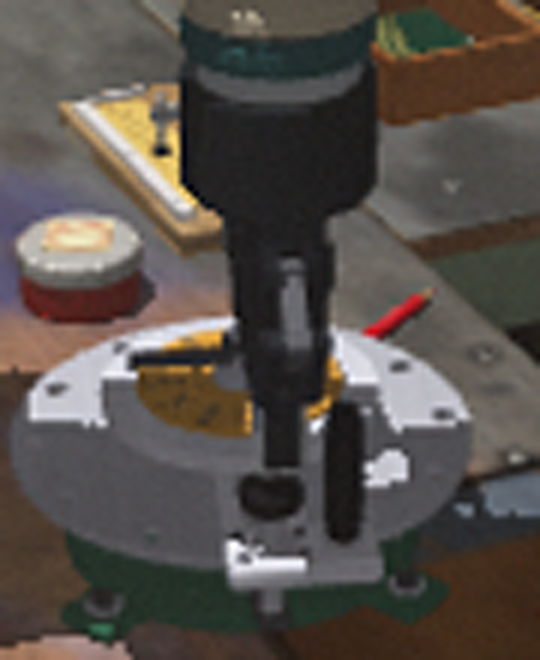

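```bash
python3 -m pendant '[{"gripper":0,"delta_pos":[0,0,2],"spin":0},{"gripper":0,"delta_pos":[0,0,4],"spin":0},{"gripper":0,"delta_pos":[0,0,6],"spin":0},{"gripper":0,"delta_pos":[0,0,6],"spin":0}]'
python3 -c "
from h import *
rel()"
```

```text
clock: 4.55
position: [0.4861, -0.1385, 0.0749]
ee_rot: [-0.0, 0.155, 0.988, 0.0]
contact_force: [-0.3, 0.1, -0.1]
width: -0.0001
t 4.55 pos [ 0.4861 -0.1385  0.0749] r 0.11804570195815245 ang 1.180624123827965 F [-0.26  0.1  -0.09] w -8.834833241325292e-05 xang 162.19367358711526 tilt [-0.001  0.    -1.   ]
```

```bash
python3 -m pendant '[{"gripper":0,"delta_pos":[0,0,2],"spin":0},{"gripper":0,"delta_pos":[0,0,4],"spin":0},{"gripper":0,"delta_pos":[0,0,4],"spin":0}]'
python3 - <<'E'
from h import *
rel()
i=optics.get_image('side'); cv2.imwrite('pics/side5.png',i)
crop('pics/side5.png','pics/side5c.png',225,180,60,60,10)
E
```

```text
clock: 4.85
position: [0.4867, -0.1387, 0.0716]
ee_rot: [0.0, 0.155, 0.988, -0.0]
contact_force: [-1.0, -0.3, 5.7]
width: -0.0003
t 4.85 pos [ 0.4867 -0.1387  0.0716] r 0.11814078576297544 ang 1.500687674420249 F [-1.01 -0.3   5.74] w -0.0002541347101966949 xang 162.19457546110468 tilt [ 0.001 -0.    -1.   ]
```

View pics/side5c.png

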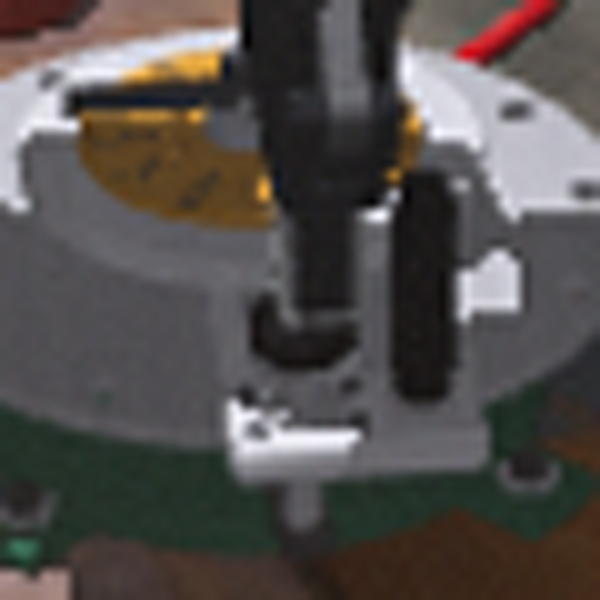

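```bash
python3 -m pendant '[{"gripper":0,"delta_pos":[0,0,-4],"spin":0},{"gripper":0,"delta_pos":[3,0,-4],"spin":0},{"gripper":0,"delta_pos":[7,0,-4],"spin":0},{"gripper":0,"delta_pos":[7,0,-2],"spin":0},{"gripper":0,"delta_pos":[7,0,1],"spin":0},{"gripper":0,"delta_pos":[7,0,1],"spin":0}]'
python3 - <<'E'
from h import *
rel()
i=optics.get_image('side'); cv2.imwrite('pics/side6.png',i)
crop('pics/side6.png','pics/side6c.png',225,180,60,60,10)
E
```

```text
clock: 5.5
position: [0.4796, -0.1364, 0.0703]
ee_rot: [0.0, 0.155, 0.988, 0.0]
contact_force: [-0.9, -0.2, 6.6]
width: 0.0001
t 5.5 pos [ 0.4796 -0.1364  0.0703] r 0.11810231181268536 ang -2.0859148278332187 F [-0.94 -0.15  6.61] w 0.00010819067340242092 xang 162.19409137952277 tilt [ 0.  0. -1.]
```

View pics/side6c.png

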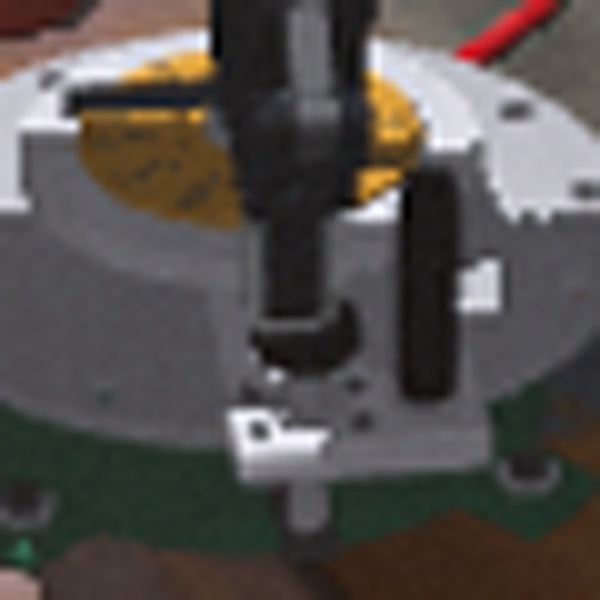

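```bash
python3 -m pendant '[{"gripper":0,"delta_pos":[0,0,3],"spin":0},{"gripper":0,"delta_pos":[0,0,6],"spin":0},{"gripper":0,"delta_pos":[0,0,9],"spin":0},{"gripper":0,"delta_pos":[0,0,10],"spin":0},{"gripper":0,"delta_pos":[0,0,10],"spin":0}]'
python3 - <<'E'
from h import *
rel()
i=optics.get_image('side'); cv2.imwrite('pics/side7.png',i)
crop('pics/side7.png','pics/side7c.png',225,180,60,60,10)
s,p,M=st()
d=p[:2]-A
for g in range(3,34,3):
    c,s_=np.cos(np.radians(g)),np.sin(np.radians(g))
    q=A+np.array([[c,-s_],[s_,c]])@d
    print(g,np.round(M.T@np.array([*(q-p[:2]),0])*1000,1),-round(np.radians(g),3))
E
```

```text
clock: 6.05
position: [0.4807, -0.1368, 0.0612]
ee_rot: [0.001, 0.155, 0.988, -0.0]
contact_force: [-1.3, 0.6, 9.8]
width: -0.0001
t 6.05 pos [ 0.4807 -0.1368  0.0612] r 0.118141894999551 ang -1.5425593486566636 F [-1.29  0.62  9.85] w -0.00010623230198682554 xang 162.19617658800678 tilt [ 0.002 -0.001 -1.   ]
3 [-6.2  0.   0. ] -0.052
6 [-12.4   0.3   0. ] -0.105
9 [-18.5   1.    0. ] -0.157
12 [-24.6   1.9   0.1] -0.209
15 [-30.7   3.2   0.1] -0.262
18 [-36.6   4.8   0.1] -0.314
21 [-42.5   6.8   0.1] -0.367
24 [-48.3   9.    0.1] -0.419
27 [-54.   11.5   0.1] -0.471
30 [-59.5  14.3   0.1] -0.524
33 [-64.8  17.4   0.2] -0.576
```

View pics/side7c.png

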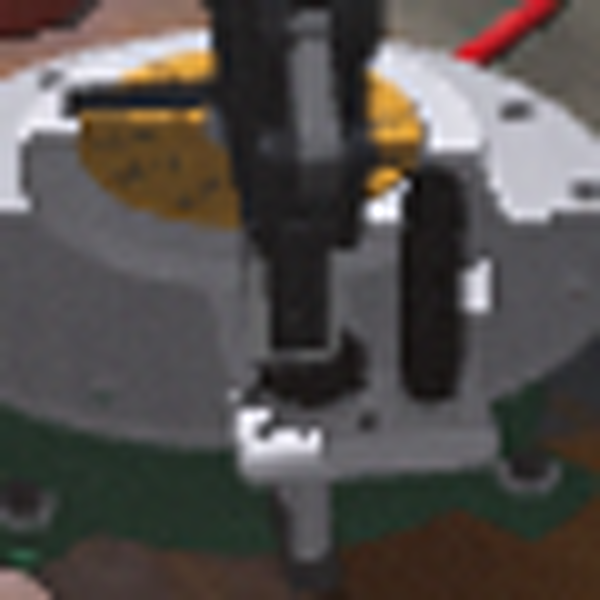

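```bash
python3 -m pendant '[{"gripper":0,"delta_pos":[-3,0,0.5],"spin":-0.026},{"gripper":0,"delta_pos":[-6.2,0,0.5],"spin":-0.052},{"gripper":0,"delta_pos":[-9.3,0.1,0.5],"spin":-0.078},{"gripper":0,"delta_pos":[-12.4,0.3,0.5],"spin":-0.105},{"gripper":0,"delta_pos":[-15.5,0.6,0.5],"spin":-0.131},{"gripper":0,"delta_pos":[-18.5,1,0.5],"spin":-0.157},{"gripper":0,"delta_pos":[-21.5,1.4,0.5],"spin":-0.183},{"gripper":0,"delta_pos":[-24.6,1.9,0.5],"spin":-0.209},{"gripper":0,"delta_pos":[-24.6,1.9,0.5],"spin":-0.209}]'
python3 - <<'E'
from h import *
rel()
i=optics.get_image('side'); cv2.imwrite('pics/side8.png',i)
crop('pics/side8.png','pics/side8c.png',215,170,80,70,9)
i=optics.get_image('wrist'); cv2.imwrite('pics/wrist8.png',i)
E
```

```text
clock: 7.0
position: [0.5056, -0.1424, 0.061]
ee_rot: [0.002, 0.051, 0.999, -0.0]
contact_force: [0.6, 1.5, 10.6]
width: -0.0001
t 7.0 pos [ 0.5056 -0.1424  0.061 ] r 0.11791468957328927 ang 10.860883222633793 F [ 0.62  1.5  10.6 ] w -0.00010261191444679675 xang 174.18110546953085 tilt [ 0.004 -0.001 -1.   ]
```

View pics/side8c.png

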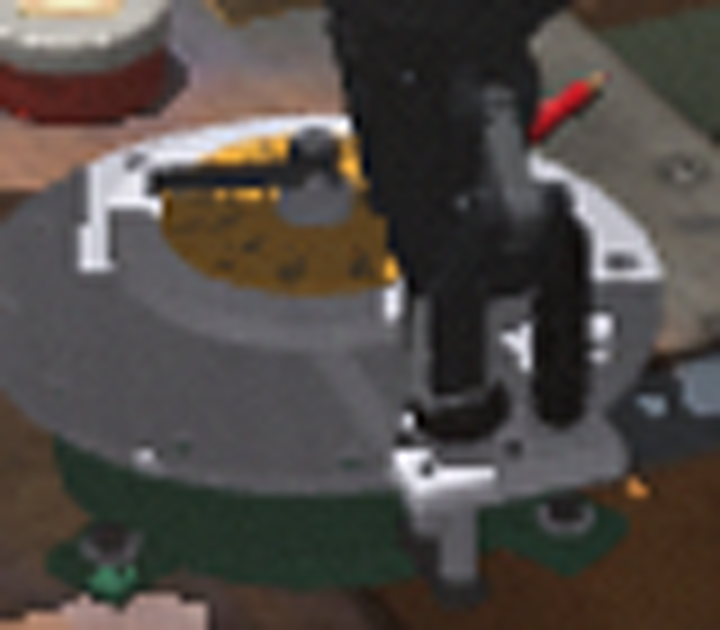

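View pics/wrist8.png

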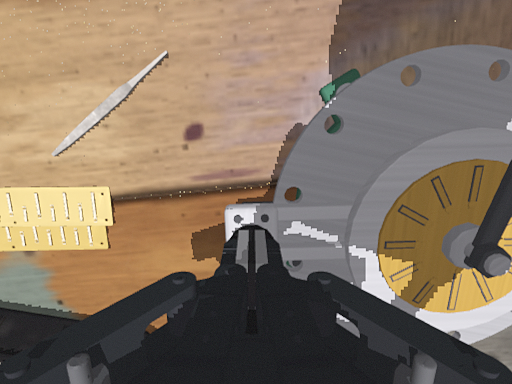

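```bash
python3 - <<'E'
from h import *
s,p,M=st()
d=p[:2]-A
for g in range(2,19,2):
    c,s_=np.cos(np.radians(g)),np.sin(np.radians(g))
    q=A+np.array([[c,-s_],[s_,c]])@d
    print(g,np.round(M.T@np.array([*(q-p[:2]),0])*1000,1),-round(np.radians(g),3))
E
```

```text
2 [-4.1 -0.   0. ] -0.035
4 [-8.2  0.1  0. ] -0.07
6 [-12.3   0.4   0.1] -0.105
8 [-16.4   0.8   0.1] -0.14
10 [-20.5   1.4   0.1] -0.175
12 [-24.6   2.1   0.1] -0.209
14 [-28.6   3.    0.1] -0.244
16 [-32.6   4.    0.1] -0.279
18 [-36.5   5.1   0.1] -0.314
```

```bash
python3 -m pendant '[{"gripper":0,"delta_pos":[-3.1,0,0],"spin":-0.026},{"gripper":0,"delta_pos":[-6.2,0,0],"spin":-0.052},{"gripper":0,"delta_pos":[-9.2,0.2,0],"spin":-0.078},{"gripper":0,"delta_pos":[-12.3,0.4,0],"spin":-0.105},{"gripper":0,"delta_pos":[-15.4,0.7,0],"spin":-0.131},{"gripper":0,"delta_pos":[-18.5,1.1,0],"spin":-0.157},{"gripper":0,"delta_pos":[-21.5,1.6,0],"spin":-0.183},{"gripper":0,"delta_pos":[-24.6,2.1,0],"spin":-0.209},{"gripper":0,"delta_pos":[-27.6,2.8,0],"spin":-0.235},{"gripper":0,"delta_pos":[-29.6,3.2,0],"spin":-0.253},{"gripper":0,"delta_pos":[-29.6,3.2,0],"spin":-0.253}]'
python3 - <<'E'
from h import *
rel()
i=optics.get_image('side'); cv2.imwrite('pics/side9.png',i)
crop('pics/side9.png','pics/side9c.png',215,170,80,70,9)
i=optics.get_image('top'); cv2.imwrite('pics/top9.png',i)
crop('pics/top9.png','pics/top9c.png',190,135,120,95,6)
E
```

```text
clock: 8.2
position: [0.5351, -0.1419, 0.0611]
ee_rot: [0.002, -0.076, 0.997, -0.0]
contact_force: [0.3, 2.5, 9.0]
width: 0.0
t 8.2 pos [ 0.5351 -0.1419  0.0611] r 0.11762891803298334 ang 25.25996353141836 F [0.25 2.54 8.95] w 2.9264812091295912e-05 xang -171.32894031155462 tilt [ 0.003 -0.    -1.   ]
```

View pics/side9c.png

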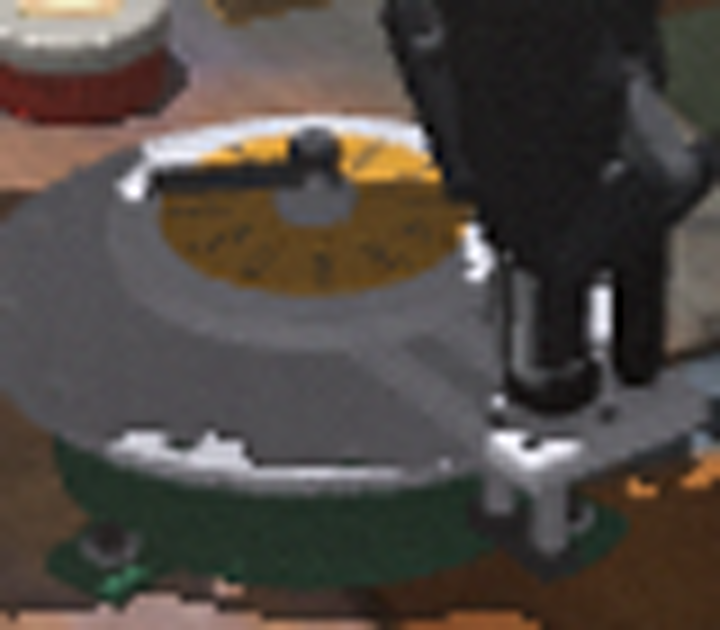

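View pics/top9c.png

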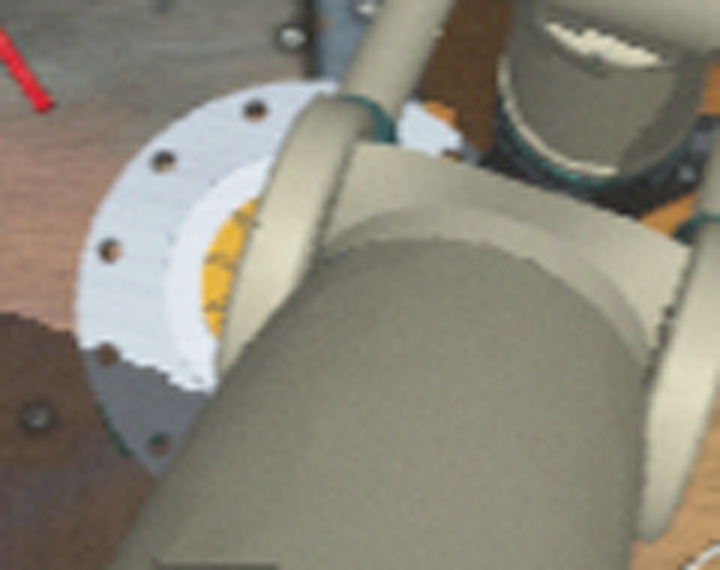

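```bash
python3 - <<'E'
from h import *
for th in (0,24,26,27,28,30):
    print(th,[[round((v+.5-o)*9) for v,o in zip(proj('side',[*pt(np.radians(th),t),z]),(215,170))] for t,z in ((.03,.07),(.03,.135),(0,.089))])
E
```

```text
0 [[475, 447], [477, 245], [367, 397]]
24 [[623, 392], [630, 193], [535, 365]]
26 [[632, 386], [640, 187], [547, 361]]
27 [[637, 383], [645, 184], [553, 359]]
28 [[642, 380], [649, 181], [559, 356]]
30 [[651, 374], [658, 175], [571, 352]]
```

```bash
python3 -m pendant '[{"gripper":0,"delta_pos":[0,0,-3],"spin":0},{"gripper":0,"delta_pos":[0,0,-8],"spin":0},{"gripper":0,"delta_pos":[0,0,-14],"spin":0},{"gripper":0,"delta_pos":[0,0,-19],"spin":0},{"gripper":0,"delta_pos":[0,0,-19],"spin":0}]'
python3 - <<'E'
from h import *
rel()
i=optics.get_image('side'); cv2.imwrite('pics/side10.png',i)
crop('pics/side10.png','pics/side10c.png',215,170,80,70,9)
for th,t in ((27,.008),(27,.011),(28.5,.011),(30,.011),(30.5,.011),(31,.011)):
    print(th,t,delta([*pt(np.radians(th),t),.080],162.2+th))
E
```

```text
clock: 8.8
position: [0.5335, -0.1421, 0.079]
ee_rot: [0.0, -0.076, 0.997, -0.0]
contact_force: [0.0, 0.8, 0.6]
width: 0.0001
t 8.8 pos [ 0.5335 -0.1421  0.079 ] r 0.11759596057791931 ang 24.46476022036179 F [0.04 0.77 0.62] w 0.00010487213690792973 xang -171.33684434341015 tilt [ 0. -0. -1.]
27 0.008 (array([-13.5,  -0.6,  -1.4]), np.float64(-0.00934653611277299))
27 0.011 (array([-16.5,  -0.5,  -1.4]), np.float64(-0.00934653611277299))
28.5 0.011 (array([-19.6,  -0.2,  -1.4]), np.float64(-0.03552647489268793))
30 0.011 (array([-22.6,   0.3,  -1.4]), np.float64(-0.06170641367260288))
30.5 0.011 (array([-23.6,   0.4,  -1.4]), np.float64(-0.07043305993257452))
31 0.011 (array([-24.7,   0.6,  -1.4]), np.float64(-0.07915970619254617))
```

View pics/side10c.png

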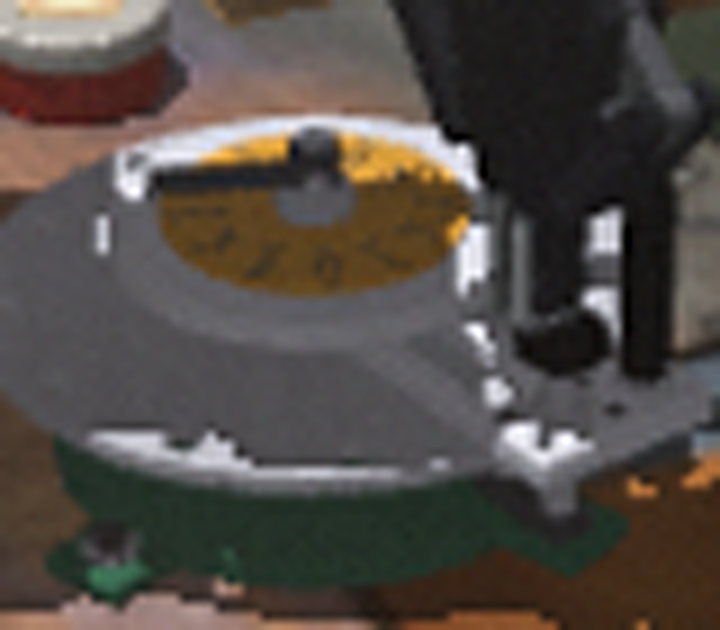

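```bash
python3 - <<'E'
from h import *
for th in (27,28,29,30):
    print(th,[[round((v+.5-o)*9) for v,o in zip(proj('side',[*pt(np.radians(th),t),z]),(215,170))] for t,z in ((.03,.07),(0,.1),(0,.092))])
i=cv2.imread('pics/side10.png'); c=cv2.resize(i[195:240,260:300],None,fx=14,fy=13,interpolation=cv2.INTER_CUBIC)
c=cv2.convertScaleAbs(c,alpha=2,beta=10); cv2.imwrite('pics/side10d.png',c)
E
```

```text
27 [[637, 383], [554, 325], [553, 349]]
28 [[642, 380], [560, 323], [559, 347]]
29 [[646, 377], [566, 320], [565, 345]]
30 [[651, 374], [572, 318], [571, 342]]
```

View pics/side10d.png

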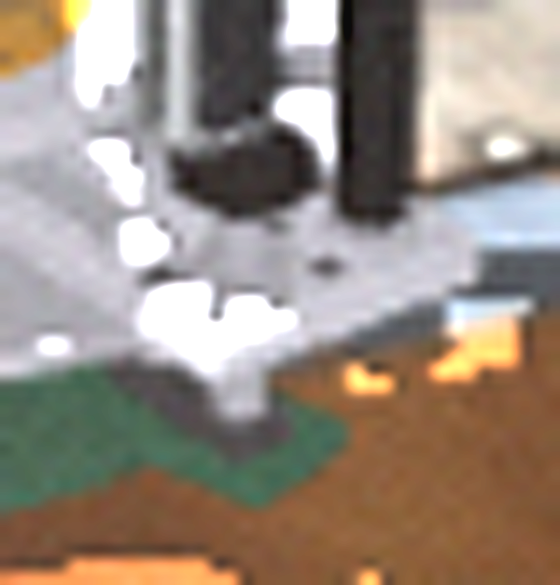

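```bash
python3 -m pendant '[{"gripper":0,"delta_pos":[3,0,-20],"spin":0},{"gripper":0,"delta_pos":[3,0,-50],"spin":0},{"gripper":0,"delta_pos":[3,0,-85],"spin":0},{"gripper":0,"delta_pos":[30,0,-120],"spin":0},{"gripper":0,"delta_pos":[60,0,-130],"spin":0},{"gripper":0,"delta_pos":[100,0,-130],"spin":0},{"gripper":0,"delta_pos":[140,0,-130],"spin":0},{"gripper":0,"delta_pos":[180,0,-130],"spin":0},{"gripper":0,"delta_pos":[180,0,-130],"spin":0},{"gripper":0,"delta_pos":[180,0,-130],"spin":0}]'
python3 - <<'E'
from h import *
rel()
for n in ('top','side','wrist'):
    i=optics.get_image(n); cv2.imwrite(f'pics/{n}11.png',i)
crop('pics/side11.png','pics/side11c.png',195,170,110,80,7)
crop('pics/top11.png','pics/top11c.png',190,135,120,95,6)
E
```

```text
clock: 9.85
position: [0.3549, -0.1691, 0.2086]
ee_rot: [0.0, -0.075, 0.997, -0.0]
contact_force: [0.3, -0.4, 1.0]
width: -0.0001
t 9.85 pos [ 0.3549 -0.1691  0.2086] r 0.21870330336666632 ang -31.13597132544991 F [ 0.26 -0.36  1.03] w -5.9415878186118354e-05 xang -171.42922376650458 tilt [ 0.001  0.    -1.   ]
```

View pics/side11c.png

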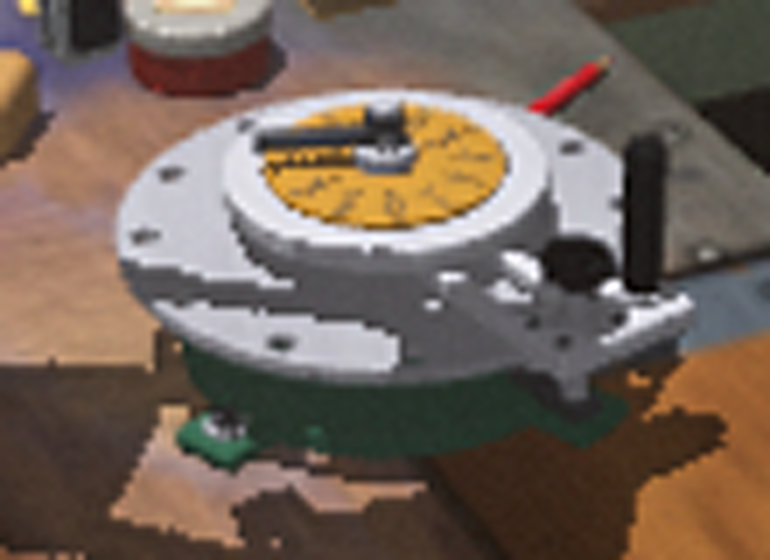

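View pics/top11c.png

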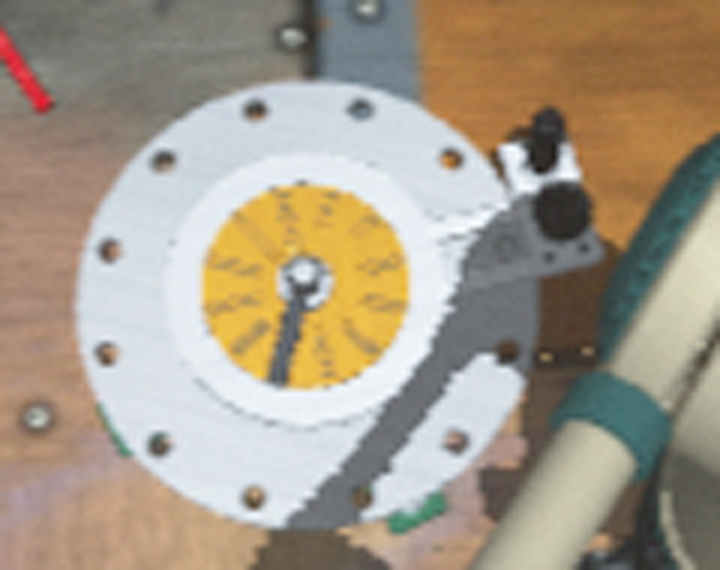

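View pics/wrist11.png

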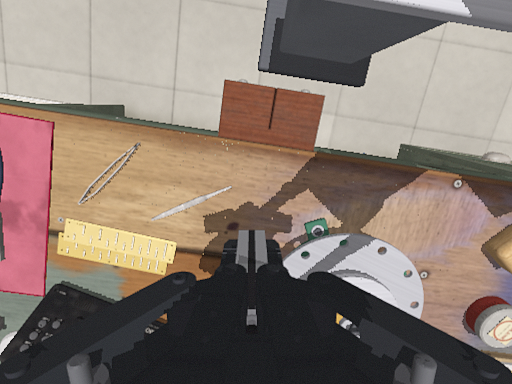

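```bash
python3 - <<'E'
from h import *
c=cam('top')
P=lambda u,v,z: unproj('top',(u+.5)/6-.5+190,(v+.5)/6-.5+135,z,c)
an=lambda p:np.degrees(np.arctan2(p[1]-A[1],p[0]-A[0])-PH0)
# centroid of dark button, before and after
for f,(u0,v0),in (('top0',(563,342)),('top11',(562,210))):
    i=cv2.imread(f'pics/{f}c.png').max(2)
    m=(i<75).astype(np.uint8); m[:, :]*=1
    k=np.zeros_like(m); cv2.circle(k,(u0,v0),36,1,-1)
    n,l,st_,ce=cv2.connectedComponentsWithStats(m*k)
    j=1+np.argmax(st_[1:,4]); b=P(*ce[j],.1); b2=P(*ce[j],.092)
    print(f,st_[j],ce[j],'ang z.1',an(b),'z.092',an(b2),'r',np.hypot(*(b[:2]-A)))
cs=cam('side')
for th in (0,27,28,29,30):
    print(th,[[round((v+.5-o)*7,1) for v,o in zip(proj('side',[*pt(np.radians(th),t),z],cs),(195,170))] for t,z in ((0,.1),(0,.092),(.03,.135))])
for f,(u0,v0) in (('side0',(423,293)),('side11',(579,262))):
    i=cv2.imread(f'pics/{f}c.png').max(2); m=(i<70).astype(np.uint8)
    k=np.zeros_like(m); cv2.rectangle(k,(u0-46,v0-42),(u0+42,v0+36),1,-1)
    n,l,st_,ce=cv2.connectedComponentsWithStats(m*k);j=1+np.argmax(st_[1:,4]);print(f,st_[j],ce[j])
E
```

```text
top0 [ 538  318   54   53 2255] [563.87760532 343.51574279] ang z.1 -1.0531597607779 z.092 -0.11240012196154181 r 0.11768967254072886
top11 [ 533  184   56   58 2490] [561.37188755 212.34738956] ang z.1 28.22288239964692 z.092 29.26022006424941 r 0.11658217981258583
0 [[np.float64(425.0), np.float64(282.0)], [np.float64(425.1), np.float64(301.3)], [np.float64(511.1), np.float64(190.2)]]
27 [[np.float64(570.7), np.float64(252.6)], [np.float64(570.3), np.float64(271.7)], [np.float64(641.3), np.float64(143.2)]]
28 [[np.float64(575.4), np.float64(250.9)], [np.float64(574.9), np.float64(270.0)], [np.float64(645.0), np.float64(141.0)]]
29 [[np.float64(580.0), np.float64(249.1)], [np.float64(579.5), np.float64(268.2)], [np.float64(648.6), np.float64(138.7)]]
30 [[np.float64(584.5), np.float64(247.2)], [np.float64(584.0), np.float64(266.3)], [np.float64(652.1), np.float64(136.4)]]
side0 [ 381  268   85   62 3750] [421.08746667 296.22426667]
side11 [ 533  237   89   62 3467] [576.23940006 264.88635708]
```

```bash
python3 - <<'E'
from h import *
rel()
for z in (.2,.081): print(delta([*pt(np.radians(29.3),-.001),z],191.5))
print(delta([*pt(np.radians(29.3),.009),.081],191.5))
E
```

```text
t 10.0 pos [ 0.3564 -0.1692  0.2086] r 0.21769248906581387 ang -30.861652108572198 F [ 0.53 -0.08 -1.05] w 0.0002315235854866619 xang -171.3081199539861 tilt [ 0.  0. -1.]
(array([-188.1,   -0.3,    8.6]), np.float64(-0.04901093898800874))
(array([-188. ,   -0.3,  127.6]), np.float64(-0.04901093898800874))
(array([-198. ,    0.2,  127.7]), np.float64(-0.04901093898800874))
```

```bash
python3 -m pendant '[{"gripper":0,"delta_pos":[-40,0,0],"spin":-0.049},{"gripper":0,"delta_pos":[-80,0,0],"spin":-0.049},{"gripper":0,"delta_pos":[-120,0,0],"spin":-0.049},{"gripper":0,"delta_pos":[-160,0,0],"spin":-0.049},{"gripper":0,"delta_pos":[-180,0,0],"spin":-0.049},{"gripper":0,"delta_pos":[-188,0,10],"spin":-0.049},{"gripper":0,"delta_pos":[-188,0,40],"spin":-0.049},{"gripper":0,"delta_pos":[-188,0,80],"spin":-0.049},{"gripper":0,"delta_pos":[-188,0,110],"spin":-0.049},{"gripper":0,"delta_pos":[-188,0,124],"spin":-0.049},{"gripper":0,"delta_pos":[-188,0,128],"spin":-0.049},{"gripper":0,"delta_pos":[-191,0,128],"spin":-0.049},{"gripper":0,"delta_pos":[-194,0,128],"spin":-0.049},{"gripper":0,"delta_pos":[-196,0,128],"spin":-0.049},{"gripper":0,"delta_pos":[-196,0,128],"spin":-0.049}]'
python3 - <<'E'
from h import *
rel(); print(delta([*pt(np.radians(29.3),.011),.081],191.5))
i=optics.get_image('side'); cv2.imwrite('pics/side12.png',i)
crop('pics/side12.png','pics/side12c.png',215,170,80,70,9)
E
```

```text
clock: 11.5
position: [0.5503, -0.1398, 0.0817]
ee_rot: [0.001, -0.1, 0.995, -0.0]
contact_force: [-0.6, 1.0, -0.8]
width: -0.0001
t 11.5 pos [ 0.5503 -0.1398  0.0817] r 0.11851191464961706 ang 32.722984585399175 F [-0.58  1.   -0.83] w -8.345515116137627e-05 xang -168.5164035506264 tilt [ 0.002 -0.001 -1.   ]
(array([-3.9,  0.3,  0.7]), np.float64(-0.0002862959674476378))
```

View pics/side12c.png

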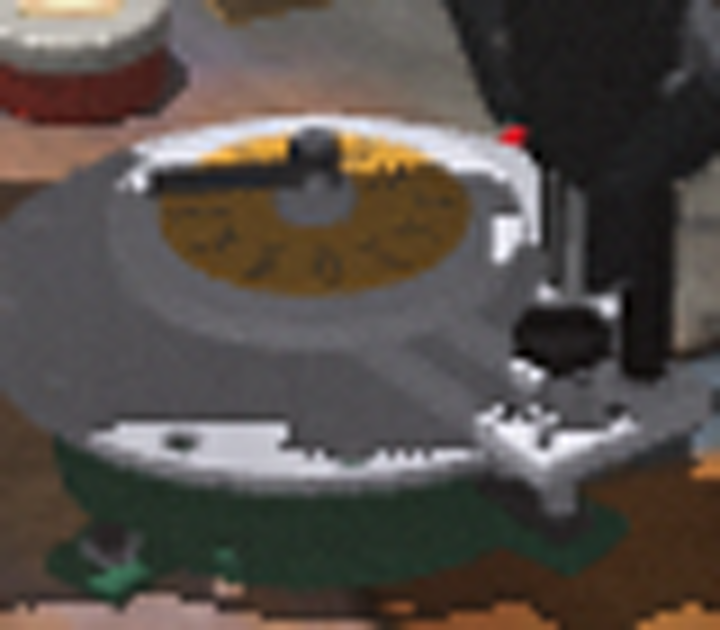

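Clear of the button, close to the post. Creep on.

```bash
python3 -m pendant '[{"gripper":0,"delta_pos":[-1,0,0],"spin":0},{"gripper":0,"delta_pos":[-2,0,0],"spin":0},{"gripper":0,"delta_pos":[-3,0,0],"spin":0},{"gripper":0,"delta_pos":[-3,0,0],"spin":0}]'
python3 -c "
from h import *
rel()"
```

```text
clock: 11.95
position: [0.5523, -0.139, 0.0807]
ee_rot: [0.0, -0.1, 0.995, 0.0]
contact_force: [-0.4, 0.2, 0.2]
width: -0.0
t 11.95 pos [ 0.5523 -0.139   0.0807] r 0.11822787192257622 ang 33.75054335711876 F [-0.38  0.16  0.22] w -4.594061893251577e-05 xang -168.5296426460578 tilt [ 0.  0. -1.]
```

```bash
python3 -m pendant '[{"gripper":0,"delta_pos":[-0.7,0,0],"spin":0},{"gripper":0,"delta_pos":[-1.4,0,0],"spin":0},{"gripper":0,"delta_pos":[-2,0,0],"spin":0},{"gripper":0,"delta_pos":[-2,0,0],"spin":0}]'
python3 -c "
from h import *
rel()"
```

```text
clock: 12.35
position: [0.5539, -0.1384, 0.0806]
ee_rot: [-0.0, -0.1, 0.995, 0.0]
contact_force: [-1.0, 0.3, 0.8]
width: 0.0002
t 12.35 pos [ 0.5539 -0.1384  0.0806] r 0.11819547311445623 ang 34.57759207618887 F [-1.02  0.27  0.78] w 0.00022857910339338773 xang -168.5249630725603 tilt [-0.  0. -1.]
```

```bash
python3 -m pendant '[{"gripper":0,"delta_pos":[-0.5,0,0],"spin":0},{"gripper":0,"delta_pos":[-1,0,0],"spin":0},{"gripper":0,"delta_pos":[-1.5,0,0],"spin":0},{"gripper":0,"delta_pos":[-1.5,0,0],"spin":0}]'
python3 -c "
from h import *
rel()"
```

```text
clock: 12.75
position: [0.5555, -0.1381, 0.0806]
ee_rot: [-0.0, -0.1, 0.995, 0.0]
contact_force: [-1.7, 0.7, 0.1]
width: -0.0
t 12.75 pos [ 0.5555 -0.1381  0.0806] r 0.11835155225575349 ang 35.327417864324836 F [-1.69  0.71  0.07] w -1.94640087473616e-05 xang -168.5295536130996 tilt [-0.  0. -1.]
```

```bash
python3 -m pendant '[{"gripper":0,"delta_pos":[-0.5,0,0],"spin":0},{"gripper":0,"delta_pos":[-1,0,0],"spin":0},{"gripper":0,"delta_pos":[-1,0,0],"spin":0}]'
python3 - <<'E'
from h import *
rel()
i=optics.get_image('side'); cv2.imwrite('pics/side13.png',i)
crop('pics/side13.png','pics/side13c.png',215,170,80,70,9)
E
```

```text
clock: 13.05
position: [0.5558, -0.138, 0.0806]
ee_rot: [-0.001, -0.1, 0.995, 0.0]
contact_force: [-3.2, 0.2, 1.8]
width: 0.0
t 13.05 pos [ 0.5558 -0.138   0.0806] r 0.11830689439383771 ang 35.49041704225293 F [-3.16  0.22  1.85] w 3.173101278467505e-05 xang -168.51856765701055 tilt [-0.002  0.    -1.   ]
```

View pics/side13c.png

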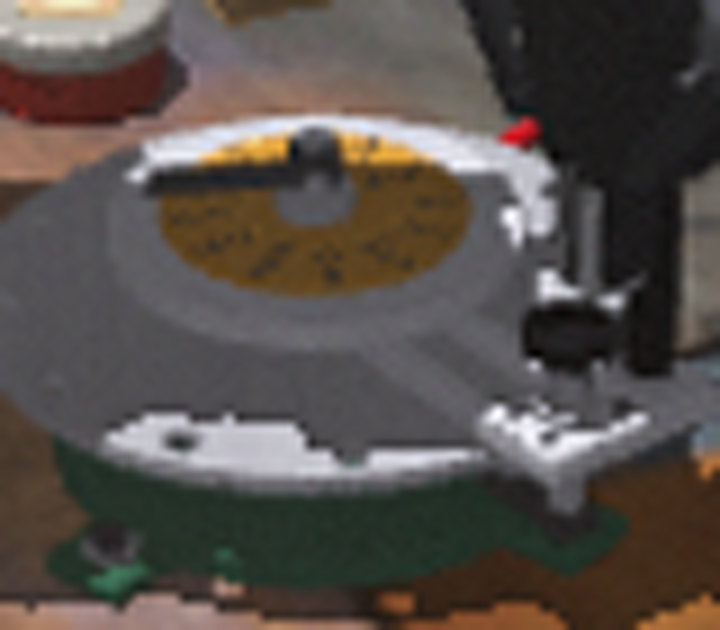

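```bash
python3 -m pendant '[{"gripper":0,"delta_pos":[-0.7,0,0],"spin":0},{"gripper":0,"delta_pos":[-1.5,0,0],"spin":0},{"gripper":0,"delta_pos":[-1.5,0,0],"spin":0}]'
python3 -c "
from h import *
rel()"
```

```text
clock: 13.4
position: [0.5561, -0.1378, 0.0805]
ee_rot: [-0.002, -0.1, 0.995, 0.0]
contact_force: [-6.1, -1.2, 3.5]
width: 0.0001
t 13.4 pos [ 0.5561 -0.1378  0.0805] r 0.11826090854268166 ang 35.65223276278957 F [-6.11 -1.25  3.47] w 9.013939765045411e-05 xang -168.50566845550617 tilt [-0.004 -0.    -1.   ]
```

```bash
python3 -m pendant '[{"gripper":0,"delta_pos":[3,0,0],"spin":0},{"gripper":0,"delta_pos":[9,0,0],"spin":0},{"gripper":0,"delta_pos":[14,0,-4],"spin":0},{"gripper":0,"delta_pos":[14,0,-30],"spin":0},{"gripper":0,"delta_pos":[14,0,-70],"spin":0},{"gripper":0,"delta_pos":[30,0,-110],"spin":0},{"gripper":0,"delta_pos":[70,0,-130],"spin":0},{"gripper":0,"delta_pos":[110,0,-130],"spin":0},{"gripper":0,"delta_pos":[150,0,-130],"spin":0},{"gripper":0,"delta_pos":[190,0,-130],"spin":0},{"gripper":0,"delta_pos":[205,0,-130],"spin":0},{"gripper":0,"delta_pos":[205,0,-130],"spin":0},{"gripper":0,"delta_pos":[205,0,-130],"spin":0}]'
python3 - <<'E'
from h import *
rel()
for n in ('top','side'):
    i=optics.get_image(n); cv2.imwrite(f'pics/{n}14.png',i)
crop('pics/side14.png','pics/side14c.png',195,170,110,80,7)
crop('pics/top14.png','pics/top14c.png',190,135,120,95,6)
c=cam('top')
P=lambda u,v,z: unproj('top',(u+.5)/6-.5+190,(v+.5)/6-.5+135,z,c)
an=lambda p:np.degrees(np.arctan2(p[1]-A[1],p[0]-A[0])-PH0)
i=cv2.imread('pics/top14c.png').max(2); m=(i<75).astype(np.uint8); k=np.zeros_like(m); cv2.circle(k,(562,209),36,1,-1)
n,l,s,ce=cv2.connectedComponentsWithStats(m*k);j=1+np.argmax(s[1:,4]);print(s[j],ce[j],an(P(*ce[j],.1))+1.05)
u0,v0=581,262
i=cv2.imread('pics/side14c.png').max(2); m=(i<70).astype(np.uint8)
k=np.zeros_like(m); cv2.rectangle(k,(u0-46,v0-42),(u0+42,v0+36),1,-1)
n,l,s,ce=cv2.connectedComponentsWithStats(m*k);j=1+np.argmax(s[1:,4]);print(s[j],ce[j],'corr',ce[j]+[3.9,-14.2])
E
```

```text
clock: 14.7
position: [0.3584, -0.1791, 0.2113]
ee_rot: [0.001, -0.1, 0.995, -0.001]
contact_force: [1.0, -0.4, -0.7]
width: -0.0002
t 14.7 pos [ 0.3584 -0.1791  0.2113] r 0.22283680362240807 ang -28.619126070510855 F [ 1.05 -0.4  -0.69] w -0.00016884247212231555 xang -168.5781408429188 tilt [ 0.003 -0.001 -1.   ]
[ 531  179   60   57 2573] [560.81344734 207.30353673] 30.396174512311987
[ 537  236   87   59 3386] [581.39279386 261.91671589] corr [585.29279386 247.71671589]
```

View pics/side14c.png

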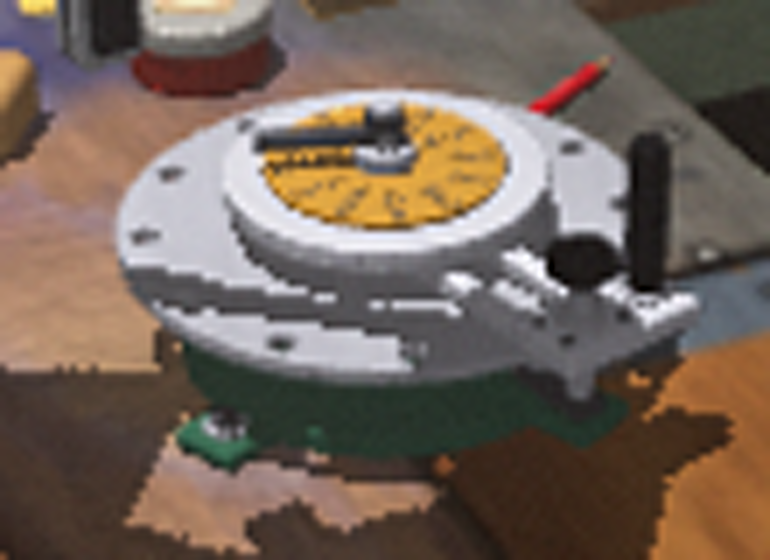

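View pics/top14c.png

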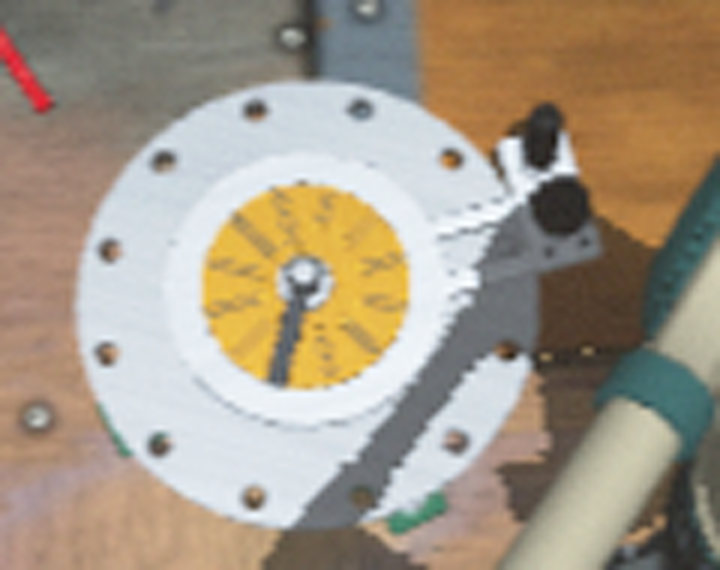

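```bash
python3 -c "
from rig import ticket
print(ticket.sign_off())"
```

```text
the job is handed in; nothing more can be done
None
```

I indexed the table on by one hole and handed the job in at about 15 s. The sign-off gives no verdict, so the checks below are what I have to go on.

**What I did:** With the fingers shut, I pressed the plunger down about 11 mm at roughly 10 N. The arm then turned counter-clockwise by about 27° with the finger still on the button. I lifted off and let the plunger spring up. A gentle push on the turning post, up to 6 N, then tested that it was locked. After that I pulled the robot clear.

**Last checks:**
- **Angle:** the arm stands at about 30.2° to 30.4° from its starting hole, measured from the side and top cameras.
- **Plunger height:** the button top is back at about 99.8 mm, against 100 mm when fully up, so the pin looks home.
- **Locked in the hole:** the push on the post met rising force with almost no movement.
- **Robot clear:** the robot is touching nothing.
- **Loose items:** I did not compare their before-and-after positions, but the robot touched only the button and the post.

**What disagreed:**
- **Fingertip height:** the real fingertips sit about 27 mm above the reported TCP. I saw this in the side picture and it showed again when the finger met the button, so I found the button by feel.
- **Angle before the push:** the first reading after release was about 29.2°, with the button about 0.7 mm low. That is slightly more than the pin's stated play, and the push brought it to the values above.

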